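# Check a dental case in down the guide lane

### The job

Push the blue work case along the grey lane, between the two red guide rails, until it sits square against the black stop at the far end, without the case or the robot touching either rail; then press the green check-in button. Only push the case: do not lift or tip it. Leave everything else on the bench alone.

Things in the scene. Friction and masses are not known exactly. Their poses are not given: they have to be found in the camera images.
- case: Blue open plastic work case with a plaster dental cast fixed inside; 100 (x) x 76 (y) x 50 (z) mm, walls 4 mm, outer faces upright and flat, about 0.35 kg (may be a quarter lighter or heavier), slides on the grey deck. Origin: centre of its underside. At the start it stands on the lane's open apron before the rails, its +x end towards the rails, up to 28 mm to one side and turned up to 0.25 rad.
- lane: Fixed grey deck, 480 x 164 mm and 10 mm thick, with guide rails and stop. Its +x axis is the direction of pushing (from the open apron to the stop), y across the lane, z up. Origin: on the table under the lane's centre line; the deck spans x = -270 to 210 mm and its top is z = 10 mm. Rails run from x = -60 to 170 mm; the stop is a black rubber block across the lane, 24 mm tall above the deck, near face at x = 170 mm. With the case home, its origin is at x = 120 mm, y = 0.
- rail_left: Red guide rail on the lane's +y side, fixed: 230 mm long, 12 mm wide, its top 18 mm above the deck (28 mm above the table). Its inner face is 50 mm from the lane's centre line (100 mm between rails, 12 mm free either side of the case). Origin: on the table at lane x = 0, y = 56 mm.
- rail_right: The same red rail on the lane's -y side. Origin: on the table at lane x = 0, y = -56 mm.
- lane_mouth (a point): Point on the deck's top, on the centre line, where the rails begin.
- lane_stop (a point): Point on the deck's top, on the centre line, at the face of the black stop.
- check_button_top (a point): Centre of the top of the green check-in button (32 mm across) on a black console 80 x 80 x 35 mm beyond the stop; its top is 53 mm above the table; pressed straight down.
- check_button (a joint): Travel of the button in m: 0 released, 0.006 fully down (about 5 N); counts as pressed beyond 0.004; springs back.
- articulator: Bystander: red articulator with plaster casts, about 100 x 76 x 90 mm. Origin: centre of underside.
- burner: Bystander: round steel spirit burner, 72 mm across, 80 mm tall. Origin: centre of underside.
- wax_block: Bystander: yellow block 90 x 60 x 16 mm. Origin: centre of underside.
- cast: Bystander: white plaster dental cast 56 x 54 x 27 mm. Origin: centre of underside.
- carver: Bystander: thin steel wax carver lying flat, 160 mm long along its x. Origin: centre of underside.
- jar: Bystander: small jar, 52 mm across, 65 mm tall. Origin: centre of underside.
Not all that is in view belongs to the job. What is shaped like the part that bears check_button_top but yellow is not meant.

How it is judged:
By the outcome, as a careful person would: the job done as asked, in the order asked, and still so for the second after the job is handed in, with the robot touching nothing.
It also fails if it takes over 72 s, if anything falls off the work surface, if the arm or the gripper's body presses on something with over 40 N, if the wrist force passes 120 N, or if a joint passes its speed limit or range.

### The arm

A 7-joint arm with a two-finger parallel gripper is mounted at the origin on the work surface. World frame = base frame: x ahead of the robot, y to its left, z up, the work surface at z = 0. Lengths are in m, angles in rad, forces in N, time in s.
With the tool pointing down it reaches from about 0.425 to 0.925 m from the base axis. Payload 6.8 kg.
Tool frame: the origin (TCP) lies on the centre line of the jaws, within the pads' length; the fingertips stand 11 mm ahead of it and the grasp point (between the pads) lies 8 mm behind it; z points along the fingers, y is the direction in which the jaws open and shut (so a half turn about z gives the same grasp; the last joint's range is limited). The gripper opens to 85 mm and grips with 20 to 120 N. Pads are 22 mm wide; open, the fingers measure 114 mm over their backs; the gripper's body (76 mm by 85 mm) begins 54 mm behind the grasp point. The pads swing forward as they close: fully open they stand 13 mm farther back than shut.
Start: joints at [1.076, 0.477, 0.022, 1.555, -0.011, 1.109, -0.083], TCP at [0.255, -0.625, 0.242] pointing down, gripper open.
Joint ranges: [-2.96, 2.96], [-0.34, 2.1], [-1.41, 1.46], [0.24, 2.44], [-1.37, 4.51], [0.17, 1.92], [-2.96, 2.96]. Speed limits (rad/s): [2.39, 2.39, 3.14, 3.14, 3.14, 3.14, 3.14].

### API

Orientations are given as a rotation vector (axis times angle).
In Python, from bench import r gives the robot as it stands.
- The arm moves only by the tool send_rows, never from a script. Its argument "deltas" is a list of rows, each a list of 7 numbers: the opening, from 0 (shut) to 1 (fully open), then the shift along the tool's x, y, z as a fraction of full scale, then the turn, a rotation vector about the tool's x, y, z as a fraction of full scale. In form: [[hand, x, y, z, ax, ay, az], ...]. A call has 1 to 20 rows; each row is the pose to reach, as a shift and turn from the pose commanded when the call began, along the tool's axes at that moment, turning the shorter way round; what a row does not reach only later rows make up. Full scale, the value 1, is 150 mm for a shift and 180 degrees for a turn. A row lasts 1/12 s, in which the tool goes at most 41.7 mm and 7.16 degrees, less where a joint would pass 70% of its speed; a pose out of reach is approached as far as the arm can. A call with a number of a shift or a turn outside -1 to 1 is refused whole. A call with a gripper value outside its range is refused whole. The fingers move at their own pace and stop on an object; "squeeze" is the grip in N (left out, the last holds). Time passes only in rows, so rows that repeat a pose let the fingers close. It gives the time, the measured TCP pose, the force and the opening at its end, in the units of the state.
- r.get_obs(): the state, without advancing time (a new reading comes with each control period).
- r.grab_frame(name): name is "side" or "top"; returns a dict with "pixels" (420x560x3 uint8, red, green, blue), "camera_matrix" (3x3 intrinsics, pixels), "rvec" (rotation vector, rad) and "tvec" (3), from world to camera coordinates, as OpenCV has them. Camera axes: x right, y down, z forward; pixel columns grow to the right and rows downward; lengths in m; the calibration is good to about 2 mm. A picture is of the moment at which its call begins. There is no depth.
- r.hand_in(): hands the job in, once; it reports no verdict.
The state is a dict: "clock": time; "joints": joint angles; "qvel": joint speeds; "tau": joint torques, N m; "tcp_pos": TCP position; "orientation": TCP orientation; "contact_force": force on the tool from outside, world axes, zero at the start; "moment": the same for the moment, N m; "grip_width": finger opening in m.
Only numpy, scipy, OpenCV 4.12 (cv2) and the standard library are available. Lean on these libraries where they do the work, as an engineer would, in place of code of your own. Each camera call takes 0.05 s, during which the arm holds its last target. There are 200 camera calls.

## Working session

There is one attempt and no reset: what is moved stays moved. The work goes in short steps, Python scripts to look and compute and a tool call to move; the robot and the scene stay as the last step left them, time stands still between calls to the robot, and variables do not carry over. Pictures are saved under pics/ and viewed, about 8 in all and at most 12, crops included, and the job is handed in when it is done.

Besides the shell and the picture viewer there is one more tool, called as name([rows], argument=value, ...), one row to a line, values as JSON. send_rows: Moves the arm, as the interface text tells. Shift numbers are shares of 150 mm and turn numbers shares of 180 degrees, none past 1 either way. Its arguments: {"type":"object","properties":{"deltas":{"type":"array","items":{"type":"array","items":{"type":"number"}}},"squeeze":{"type":"number"}},"required":["deltas"]}

```bash
mkdir -p pics; ls; python3 - <<'E'
from bench import r
import cv2,numpy as np
o=r.get_obs();print(o)
for n in("top","side"):
    f=r.grab_frame(n);cv2.imwrite(f"pics/{n}0.png",f["pixels"][:,:,::-1]);print(n,f["camera_matrix"],f["rvec"],f["tvec"])
    np.savez(f"{n}0.npz",**f)
E
```

```text
pics
{'clock': 0.0, 'joints': array([ 1.07589093,  0.47779492,  0.02233964,  1.55644311, -0.01153219,
        1.10928555, -0.08310096]), 'qvel': array([-1.09670660e-03, -1.80774028e-03, -8.46027865e-04, -5.66782080e-04,
        1.59722286e-03,  4.67433717e-05,  8.72512521e-04]), 'tau': array([ 7.81314111e-05, -5.96458840e+01,  1.60815977e+00, -2.81191528e+01,
        1.24576018e-02,  9.48758185e-03,  1.60394552e-05]), 'tcp_pos': array([ 0.25441521, -0.62460883,  0.24133268]), 'orientation': array([-3.08130466e+00, -6.03486035e-01,  7.04950421e-04]), 'contact_force': array([ 0.22448075, -0.28818614, -0.06800008]), 'moment': array([-0.04565478,  0.00432787, -0.04338216]), 'grip_width': 0.08500235330382369}
top [[492.74901057   0.         277.93191269]
 [  0.         492.74901057 218.17547873]
 [  0.           0.           1.        ]] [ 2.21582662 -2.16210883  0.09002856] [-0.08608162  0.53761546  1.27482529]
side [[380.72674973   0.         279.52694477]
 [  0.         380.72674973 208.73601573]
 [  0.           0.           1.        ]] [ 0.23669517 -2.6584431   1.51019561] [0.53150482 0.15569931 0.81815171]
```

View pics/top0.png

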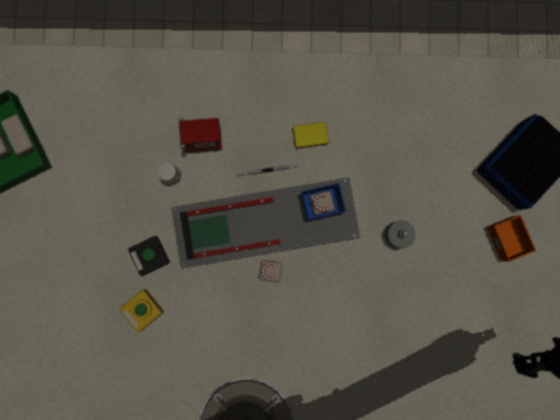

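View pics/side0.png

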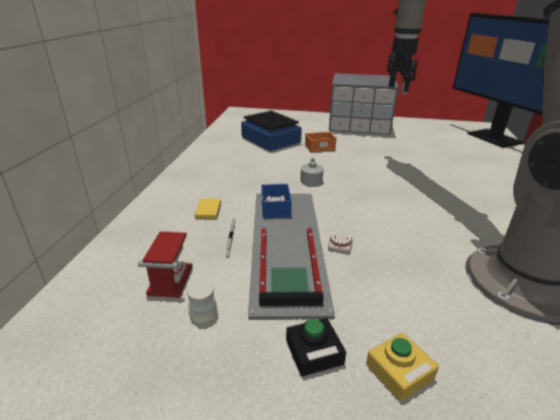

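The top view shows the lane running from its apron at right (case at 323,203) to the stop at left (187,235). The console with the real button is black (148,255), and the decoy is yellow (141,310). The side view agrees: case (276,200), stop (290,297), button (314,328). Next I measure with masks.

```bash
cat > h.py <<'E'
import cv2,numpy as np
def cam(f):
    R=cv2.Rodrigues(f["rvec"])[0];return f["camera_matrix"],R,f["tvec"].reshape(3)
def plane(f,px,z):
    K,R,t=cam(f);px=np.atleast_2d(px).astype(float)
    d=(np.linalg.inv(K)@np.c_[px,np.ones(len(px))].T).T@R; c=-R.T@t
    return c+d*((z-c[2])/d[:,2])[:,None]
def proj(f,P):
    return cv2.projectPoints(np.atleast_2d(P).astype(float),f["rvec"],f["tvec"],f["camera_matrix"],None)[0][:,0]
def hsv(f): return cv2.cvtColor(f["pixels"],cv2.COLOR_RGB2HSV)
def blobs(m,amin=30):
    n,l,s,c=cv2.connectedComponentsWithStats(m.astype(np.uint8),connectivity=8)
    return [(s[i,4],c[i],l==i) for i in range(1,n) if s[i,4]>=amin]
def red(f): h=hsv(f); return ((h[...,0]<8)|(h[...,0]>172))&(h[...,1]>150)&(h[...,2]>50)
def blue(f): h=hsv(f); return (h[...,0]>100)&(h[...,0]<130)&(h[...,1]>120)&(h[...,2]>40)
def green(f): h=hsv(f); return (h[...,0]>45)&(h[...,0]<90)&(h[...,1]>80)
def pts(m): y,x=np.nonzero(m); return np.c_[x,y]
E
python3 - <<'E'
from h import *
F={n:dict(np.load(n+"0.npz")) for n in("top","side")}
for n,f in F.items():
    K,R,t=cam(f);print(n,"cam",(-R.T@t).round(3))
    for nm,fn,z in(("red",red,.028),("blue",blue,.06),("green",green,.053)):
        for a,c,m in blobs(fn(f)):
            p=plane(f,pts(m),z)[:,:2]
            if a>4000: continue
            q=cv2.minAreaRect((p*1000).astype(np.float32))
            print(n,nm,a,c.round(1),"mean",p.mean(0).round(4),"rect",np.round(q[0],1),np.round(q[1],1),round(q[2],1))
f=F["top"];a=f["pixels"][160:290,110:380,::-1];cv2.imwrite("pics/topc.png",cv2.resize(a,None,fx=2.9,fy=2.9,interpolation=cv2.INTER_CUBIC)*1)
E
```

```text
top cam [ 0.446 -0.061  1.311]
top red 890 [199.9 130.9] mean [0.7648 0.1388] rect [757.8 138.3] [ 78.  105.6] 1.9
top red 38 [267.8 199.8] mean [ 0.5866 -0.0452] rect [586.7 -44.9] [10.4 23.7] 11.0
top red 120 [245.5 203.5] mean [0.5754 0.0128] rect [575.4  12.7] [10.8 75.6] 11.0
top red 116 [213.5 208.9] mean [0.559  0.0959] rect [558.9  96.6] [10.4 76.6] 11.0
top red 36 [191.  212.8] mean [0.5475 0.1543] rect [547.4 155. ] [ 9.9 23.5] 11.0
top red 35 [274.9 241.8] mean [ 0.4772 -0.0664] rect [476.7 -66.7] [10.4 20.8] 1.4
top red 110 [253.  245.5] mean [ 0.4661 -0.0098] rect [466.1  -9.4] [10.5 73.8] 10.1
top red 113 [220.3 251.1] mean [0.4495 0.0747] rect [449.5  74.5] [10.  75.7] 11.3
top red 37 [197.5 255. ] mean [0.4382 0.1334] rect [437.9 133.1] [ 9.4 24.2] 10.9
top blue 44 [498.8 154.4] mean [ 0.7159 -0.6388] rect [ 713.1 -636.7] [ 5.4 76.8] 45.7
top blue 508 [320.9 202.6] mean [ 0.5792 -0.1812] rect [ 582.7 -186.5] [75.9 99.7] 14.4
top green 2113 [ 18.2 147.1] mean [0.7042 0.5999] rect [724.4 585.2] [263.3 125. ] 3.7
top green 1008 [208.8 231.5] mean [0.4986 0.1029] rect [49
[... 815 characters left out ...]
0
side red 34 [262.  288.1] mean [0.5481 0.1543] rect [548.2 154. ] [ 8.  17.3] 11.8
side red 37 [317.7 287.8] mean [0.44   0.1334] rect [440.  132.5] [ 9.7 20.1] 10.5
side blue 1027 [271.  135.2] mean [ 0.6794 -0.617 ] rect [ 688.5 -625.6] [223.5 293.5] 7.3
side blue 726 [276.  201.4] mean [ 0.5729 -0.1366] rect [ 573.8 -143.1] [ 73.8 165.4] 14.3
side green 114 [541.5  55.1] mean [-1.1395 -2.9598] rect [-1175.5 -3036.2] [1374.9   41.4] 67.2
side green 740 [289.  279.8] mean [0.4958 0.1484] rect [495. 148.] [63.5 63.1] 10.7
side green 299 [313.9 328. ] mean [0.4371 0.2589] rect [438.  258.7] [31.7 38.8] 4.2
side green 268 [401.1 346.9] mean [0.2977 0.2723] rect [297.8 272.2] [33.5 27.8] 85.6
```

View pics/topc.png

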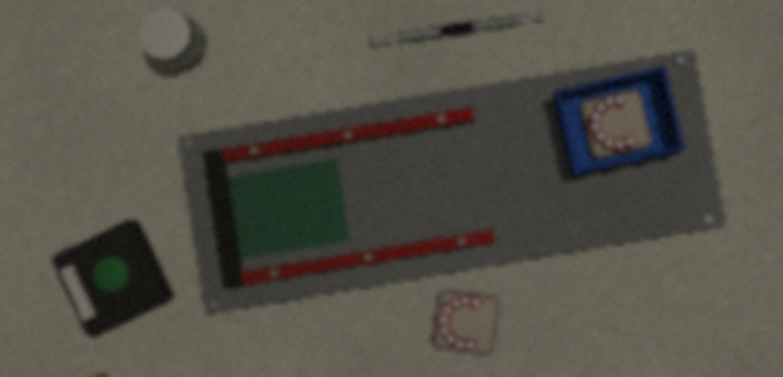

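Picture 3 (2.9x crop from (110,160)) shows the case cleanly separated from the rails, with nothing close to its sides. The lane's +x points left in the image. I'll compute the lane frame next.

```bash
cat >> h.py <<'E'
def lane_frame(fs):
    res=[]
    for f in fs:
        P=[]
        for a,c,m in blobs(red(f),20):
            p=plane(f,pts(m),.028)[:,:2]
            if p[:,0].max()<.62 and p[:,0].min()>.40 and abs(p[:,1]).max()<.2: P.append(p)
        P=np.vstack(P); d=np.array([-.19,.98]); 
        for _ in range(3):
            d/=np.linalg.norm(d); n=np.array([-d[1],d[0]])
            s=P@n; hi=P[s>s.mean()]; lo=P[s<=s.mean()]
            v=sum(cv2.fitLine(q.astype(np.float32),cv2.DIST_HUBER,0,.001,.001)[:2,0]*np.sign(cv2.fitLine(q.astype(np.float32),cv2.DIST_HUBER,0,.001,.001)[1,0]) for q in(hi,lo)); d=v/np.linalg.norm(v)
        n=np.array([-d[1],d[0]]); yc=((hi@n).mean()+(lo@n).mean())/2; gap=(hi@n).mean()-(lo@n).mean()
        u=P@d; xc=(u.min()+u.max())/2-.055
        res.append((*(xc*d+yc*n),np.degrees(np.arctan2(d[1],d[0])),gap,np.ptp(u)))
    return np.array(res)
def case_pose(f,z=.06):
    m=max((b for b in blobs(blue(f)) if .3<plane(f,b[1],z)[0,0]<.8 and -.35<plane(f,b[1],z)[0,1]<.2 ),key=lambda b:b[0])[2]
    p=(plane(f,pts(m),z)[:,:2]*1000).astype(np.float32); return cv2.boxPoints(cv2.minAreaRect(p))/1000,p/1000
def to_lane(L,p): # L=(x,y,deg)
    a=np.radians(L[2]);c,s=np.cos(a),np.sin(a); return (np.asarray(p)-L[:2])@np.array([[c,-s],[s,c]])
def from_lane(L,p):
    a=np.radians(L[2]);c,s=np.cos(a),np.sin(a); return np.asarray(p)@np.array([[c,s],[-s,c]])+L[:2]
E
python3 - <<'E'
from h import *
F={n:dict(np.load(n+"0.npz")) for n in("top","side")}
r=lane_frame(F.values());print(r.round(4))
L=r[0,:3]
b,p=case_pose(F["top"]);print("case corners lane mm",(to_lane(L,b)*1000).round(1).tolist(),(to_lane(L,b.mean(0))*1000).round(1))
# case sanity: deck corners from projection
f=F["top"];print(proj(f,np.c_[from_lane(L,[[-.27,-.082],[-.27,.082],[.21,-.082],[.21,.082]]),[.01]*4]).round(1).tolist())
for q in([.4378,.2552],):print("button lane",to_lane(L,q))
E
```

```text
[[ 5.229000e-01 -9.700000e-03  1.010739e+02  1.115000e-01  2.273000e-01]
 [ 5.206000e-01  6.900000e-03  1.010015e+02  1.101000e-01  1.874000e-01]]
case corners lane mm [[-137.4, 16.0], [-237.0, 10.3], [-232.6, -65.5], [-133.1, -59.8]] [-185.   -24.8]
[[348.6, 177.0], [359.7, 237.6], [170.4, 206.9], [180.0, 268.3]]
button lane [0.27627252 0.03262691]
```

```bash
cat >> h.py <<'E'
from scipy.spatial.transform import Rotation as Ro
L0=np.array([.5229,-.0097,101.07])
def plan(o,xy,z,deg,lane=True):
    """needed shift/turn (full-scale fractions, tool axes) to lane xy(m), world z, tool-x heading (world deg)"""
    T=Ro.from_rotvec(o["orientation"]); w=from_lane(L0,xy) if lane else np.array(xy)
    s=T.inv().apply(np.r_[w,z]-o["tcp_pos"])/.15
    a=np.radians(deg);c,n=np.cos(a),np.sin(a)
    G=Ro.from_matrix(np.array([[c,n,0],[n,-c,0],[0,0,-1]]))
    print("shift",s.round(3),"turn",((T.inv()*G).as_rotvec()/np.pi).round(4),"| tcp lane",(to_lane(L0,o["tcp_pos"][:2])*1000).round(1),"z",o["tcp_pos"][2].round(4),"F",o["contact_force"].round(1),"t",o["clock"],"j",o["joints"].round(2))
E
python3 - <<'E'
from h import *
from bench import r
plan(r.get_obs(),[-.185,-.105],.16,11.07)
E
```

```text
shift [ 3.654 -1.776  0.545] turn [-0.0005  0.0001  0.0616] | tcp lane [-552.   381.5] z 0.2414 F [-0.3  1.1  0.2] t 0.1 j [ 1.08  0.48  0.02  1.56 -0.01  1.11 -0.08]
```

send_rows([
  [0.4,0.25,-0.12,0,0,0,0],
  [0.4,0.5,-0.24,0,0,0,0],
  [0.4,0.75,-0.36,0,0,0,0],
  [0.4,0.91,-0.44,0,0,0,0],
], squeeze=40)

```text
clock: 0.43
tcp_pos: [0.3596, -0.5085, 0.2418]
orientation: [-3.08, -0.609, -0.002]
contact_force: [0.6, 0.7, -0.3]
grip_width: 0.0389
```

send_rows([
  [0.4,0.25,-0.12,0,0,0,0],
  [0.4,0.5,-0.24,0,0,0,0],
  [0.4,0.75,-0.36,0,0,0,0],
  [0.4,0.91,-0.44,0,0,0,0],
])

```text
clock: 0.77
tcp_pos: [0.4608, -0.3954, 0.242]
orientation: [-3.08, -0.61, -0.002]
contact_force: [1.2, -0.0, 0.8]
grip_width: 0.034
```

send_rows([
  [0.4,0.25,-0.12,0,0,0,0.02],
  [0.4,0.5,-0.24,0,0,0,0.04],
  [0.4,0.75,-0.36,0,0,0,0.06],
  [0.4,0.91,-0.44,0,0,0,0.06],
  [0.4,0.91,-0.44,0,0,0,0.06],
])

```text
clock: 1.18
tcp_pos: [0.5641, -0.2791, 0.2418]
orientation: [-3.121, -0.327, -0.004]
contact_force: [-0.4, -0.3, -0.3]
grip_width: 0.0343
```

```bash
python3 - <<'E'
from h import *
from bench import r
plan(r.get_obs(),[-.185,-.105],.16,11.07)
E
```

```text
shift [ 0.783 -0.568  0.55 ] turn [-0.0012 -0.0009  0.0051] | tcp lane [-272.3   11.3] z 0.2418 F [-0.4 -0.3 -0.3] t 1.1833 j [ 0.43  0.41 -0.09  1.67  0.04  1.07 -1.03]
```

send_rows([
  [0.4,0.25,-0.18,0,0,0,0.005],
  [0.4,0.5,-0.36,0,0,0,0.005],
  [0.4,0.78,-0.57,0,0,0,0.005],
  [0.4,0.78,-0.57,0.25,0,0,0.005],
  [0.4,0.78,-0.57,0.55,0,0,0.005],
  [0.4,0.78,-0.57,0.55,0,0,0.005],
])

```text
clock: 1.68
tcp_pos: [0.6531, -0.1774, 0.1517]
orientation: [-3.124, -0.292, 0.019]
contact_force: [-2.3, -0.2, -2.6]
grip_width: 0.0341
```

```bash
python3 - <<'E'
from h import *
from bench import r
plan(r.get_obs(),[-.185,-.105],.036,11.07)
f=r.grab_frame("side");a=f["pixels"][90:290,180:400,::-1];cv2.imwrite("pics/s1.png",cv2.resize(a,None,fx=3,fy=3,interpolation=cv2.INTER_CUBIC))
E
```

```text
shift [ 0.072 -0.027  0.771] turn [-0.0017  0.0036 -0.0021] | tcp lane [-189.6  -95.5] z 0.1517 F [-2.3 -0.2 -2.6] t 1.6833 j [ 0.25  0.58 -0.11  1.61  0.07  0.97 -1.27]
```

View pics/s1.png

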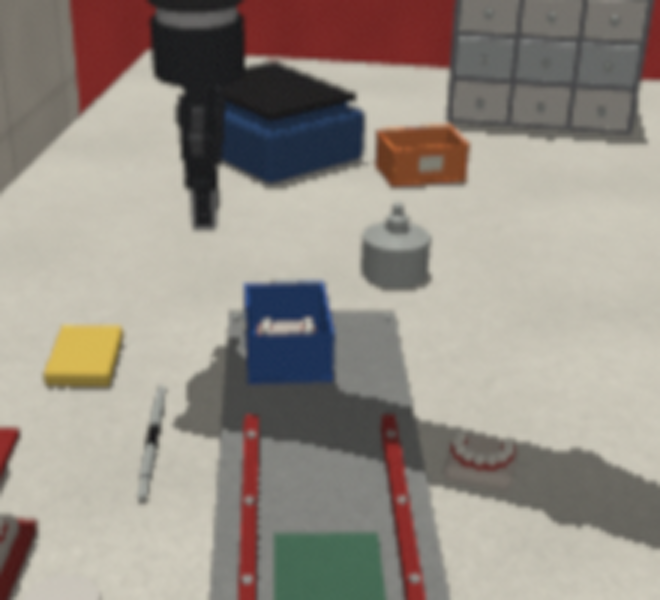

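The side view (picture 4, crop) shows the fingers hanging beside the case's -y face, with free table under them. I'll descend in stages.

send_rows([
  [0.4,0.06,-0.02,0.2,0,0,0],
  [0.4,0.06,-0.02,0.4,0,0,0],
  [0.4,0.06,-0.02,0.6,0,0,0],
  [0.4,0.06,-0.02,0.6,0,0,0],
  [0.4,0.06,-0.02,0.6,0,0,0],
])

```text
clock: 2.15
tcp_pos: [0.6646, -0.1776, 0.0705]
orientation: [3.128, 0.283, -0.003]
contact_force: [0.4, -1.1, 1.6]
grip_width: 0.0343
```

```bash
python3 - <<'E'
from h import *
from bench import r
plan(r.get_obs(),[-.185,-.105],.036,11.07)
E
```

```text
shift [-0.012 -0.046  0.23 ] turn [ 0.0001  0.0006 -0.004 ] | tcp lane [-191.9 -106.8] z 0.0705 F [ 0.4 -1.1  1.6] t 2.15 j [ 0.24  0.68 -0.1   1.64  0.09  0.83 -1.29]
```

send_rows([
  [0.4,0,-0.04,0.1,0,0,-0.004],
  [0.4,0,-0.04,0.2,0,0,-0.004],
  [0.4,0,-0.04,0.23,0,0,-0.004],
  [0.4,0,-0.04,0.23,0,0,-0.004],
  [0.4,0,-0.04,0.23,0,0,-0.004],
])

```text
clock: 2.57
tcp_pos: [0.6646, -0.1706, 0.0362]
orientation: [3.126, 0.305, 0.001]
contact_force: [0.4, 0.1, 0.2]
grip_width: 0.0341
```

send_rows([
  [0.4,-0.04,0,0,0,0,0],
  [0.4,-0.08,0,0,0,0,0],
  [0.4,-0.12,0,0,0,0,0],
  [0.4,-0.15,0,0,0,0,0],
  [0.4,-0.17,0,0,0,0,0],
  [0.4,-0.19,0,0,0,0,0],
  [0.4,-0.21,0,0,0,0,0],
  [0.4,-0.23,0,0,0,0,0],
  [0.4,-0.25,0,0,0,0,0],
  [0.4,-0.27,0,0,0,0,0],
  [0.4,-0.29,0,0,0,0,0],
  [0.4,-0.31,0,0,0,0,0],
  [0.4,-0.31,0,0,0,0,0],
  [0.4,-0.31,0,0,0,0,0],
])

```text
clock: 3.73
tcp_pos: [0.6182, -0.179, 0.0353]
orientation: [-3.127, -0.306, 0.001]
contact_force: [0.8, 0.4, -0.6]
grip_width: 0.0338
```

```bash
python3 - <<'E'
from h import *
from bench import r
plan(r.get_obs(),[-.185,-.049],.036,11.07)
f=r.grab_frame("top");np.savez("top1.npz",**f)
b,p=case_pose(f);print((to_lane(L0,b)*1000).round(1).tolist(),(to_lane(L0,b.mean(0))*1000).round(1))
a=f["pixels"][140:290,240:440,::-1];cv2.imwrite("pics/t1.png",cv2.resize(a,None,fx=3.5,fy=3.5,interpolation=cv2.INTER_CUBIC))
E
```

```text
shift [-0.08   0.003 -0.005] turn [-0.0001  0.0002  0.0006] | tcp lane [-184.5  -61.1] z 0.0353 F [ 0.8  0.4 -0.6] t 3.7333 j [ 0.26  0.67 -0.11  1.77  0.1   0.71 -1.27]Traceback (most recent call last):
  File "<stdin>", line 5, in <module>
  File "h.py", line 35, in case_pose
    m=max((b for b in blobs(blue(f)) if .3<plane(f,b[1],z)[0,0]<.8 and -.35<plane(f,b[1],z)[0,1]<.2 ),key=lambda b:b[0])[2]
      ~~~^^^^^^^^^^^^^^^^^^^^^^^^^^^^^^^^^^^^^^^^^^^^^^^^^^^^^^^^^^^^^^^^^^^^^^^^^^^^^^^^^^^^^^^^^^^^^^^^^^^^^^^^^^^^^^^
ValueError: max() iterable argument is empty
```

send_rows([
  [0.4,-0.02,0,0,0,0,0],
  [0.4,-0.04,0,0,0,0,0],
  [0.4,-0.06,0,0,0,0,0],
  [0.4,-0.08,0,0,0,0,0],
  [0.4,-0.08,0,0,0,0,0],
  [0.4,-0.08,0,0,0,0,0],
])

```text
clock: 4.28
tcp_pos: [0.6061, -0.1816, 0.0352]
orientation: [3.127, 0.306, -0.002]
contact_force: [-0.2, -0.4, -0.2]
grip_width: 0.0342
```

```bash
python3 - <<'E'
from h import *
from bench import r
plan(r.get_obs(),[-.185,-.049],.036,11.07)
f=r.grab_frame("side");np.savez("side1.npz",**f)
a=f["pixels"][90:290,180:400,::-1];cv2.imwrite("pics/s2.png",cv2.resize(a,None,fx=3,fy=3,interpolation=cv2.INTER_CUBIC))
E
```

```text
shift [ 0.002  0.002 -0.005] turn [-0.      0.0004  0.0005] | tcp lane [-184.7  -48.6] z 0.0352 F [-0.2 -0.4 -0.2] t 4.2833 j [ 0.27  0.66 -0.11  1.79  0.1   0.7  -1.27]
```

View pics/s2.png

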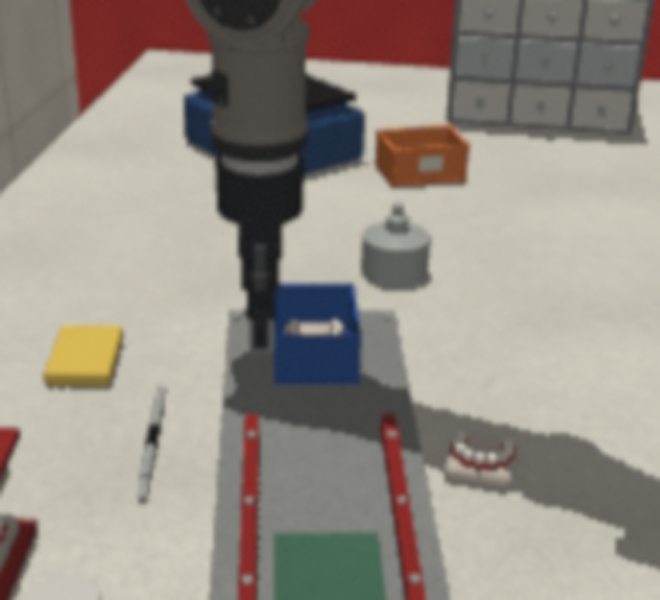

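The side view (picture 5) shows the case moved over to about the middle of the lane and squared up, with its front lower corners near (272,218) and (300,218). I'll back off, lift and take measurements.

send_rows([
  [0.4,0.06,0,0,0,0,0],
  [0.4,0.15,0,0,0,0,0],
  [0.4,0.3,0,-0.1,0,0,0],
  [0.4,0.5,0,-0.4,0,0,0],
  [0.4,0.6,0.2,-0.65,0,0,0],
  [0.4,0.6,0.4,-0.8,0,0,0.03],
  [0.4,0.6,0.65,-0.8,0,0,0.06],
  [0.4,0.6,0.9,-0.8,0,0,0.1],
  [0.4,0.6,0.9,-0.8,0,0,0.14],
  [0.4,0.6,0.9,-0.8,0,0,0.18],
  [0.4,0.6,0.9,-0.8,0,0,0.22],
])

```text
clock: 5.25
tcp_pos: [0.7215, -0.2975, 0.155]
orientation: [3.043, -0.779, -0.0]
contact_force: [-0.3, -0.1, -0.5]
grip_width: 0.034
```

```bash
python3 - <<'E'
from h import *
from bench import r
plan(r.get_obs(),[-.285,0],.14,101.07)
f=r.grab_frame("top");np.savez("top1.npz",**f)
cv2.imwrite("pics/t1.png",f["pixels"][:,:,::-1])
g=dict(np.load("side1.npz"))
print("side corners",(to_lane(L0,plane(g,[[272.3,218],[300,217.7]],.01)[:,:2])*1000).round(1))
b,p=case_pose(f);print(len(p),(to_lane(L0,b)*1000).round(1).tolist(),(to_lane(L0,b.mean(0))*1000).round(1))
E
```

```text
shift [-0.867  0.414  0.1  ] turn [-0.00e+00  1.00e-04 -7.21e-01] | tcp lane [-320.6 -139.7] z 0.155 F [-0.3 -0.1 -0.5] t 5.25 j [ 0.27  0.73  0.07  1.33 -0.05  1.08 -1.72]
side corners [[-131.   -34.3]
 [-132.2   39.1]]
176 [[-192.5, 35.4], [-230.2, 42.2], [-242.0, -23.4], [-204.4, -30.2]] [-217.3    6. ]
```

send_rows([
  [0.4,0,0,0,0,0,-0.04],
  [0.4,0,0,0,0,0,-0.08],
  [0.4,0,0,0,0,0,-0.12],
  [0.4,-0.1,0.05,0,0,0,-0.16],
  [0.4,-0.2,0.1,0,0,0,-0.2],
  [0.4,-0.3,0.15,0,0,0,-0.24],
  [0.4,-0.4,0.2,0,0,0,-0.28],
  [0.4,-0.5,0.25,0,0,0,-0.32],
  [0.4,-0.6,0.3,0,0,0,-0.36],
  [0.4,-0.7,0.33,0,0,0,-0.4],
  [0.4,-0.8,0.38,0,0,0,-0.44],
  [0.4,-0.87,0.41,0,0,0,-0.48],
  [0.4,-0.87,0.41,0,0,0,-0.52],
  [0.4,-0.87,0.41,0,0,0,-0.56],
  [0.4,-0.87,0.41,0,0,0,-0.6],
  [0.4,-0.87,0.41,0,0,0,-0.64],
  [0.4,-0.87,0.41,0,0,0,-0.68],
  [0.4,-0.87,0.41,0,0,0,-0.721],
  [0.4,-0.87,0.41,0,0,0,-0.721],
])

```text
clock: 6.88
tcp_pos: [0.5776, -0.2887, 0.1553]
orientation: [1.979, 2.44, 0.0]
contact_force: [-0.4, 0.3, 0.5]
grip_width: 0.0341
```

```bash
python3 - <<'E'
from h import *
from bench import r
plan(r.get_obs(),[-.285,0],.036,101.07)
f=r.grab_frame("top");np.savez("top1.npz",**f)
b,p=case_pose(f);print(len(p),(to_lane(L0,b)*1000).round(1).tolist(),(to_lane(L0,b.mean(0))*1000).round(1))
a=f["pixels"][130:280,220:440,::-1];cv2.imwrite("pics/t1.png",cv2.resize(a,None,fx=3.5,fy=3.5,interpolation=cv2.INTER_CUBIC))
E
```

```text
shift [-0.005 -0.001  0.796] turn [ 0.0001 -0.      0.0048] | tcp lane [-2.843e+02 -1.000e-01] z 0.1553 F [-0.4  0.3  0.5] t 6.8833 j [ 0.71  0.56 -0.48  1.68  0.3   0.97  0.33]
386 [[-131.9, 38.2], [-234.4, 38.4], [-234.5, -37.2], [-132.1, -37.4]] [-183.2    0.5]
```

View pics/t1.png

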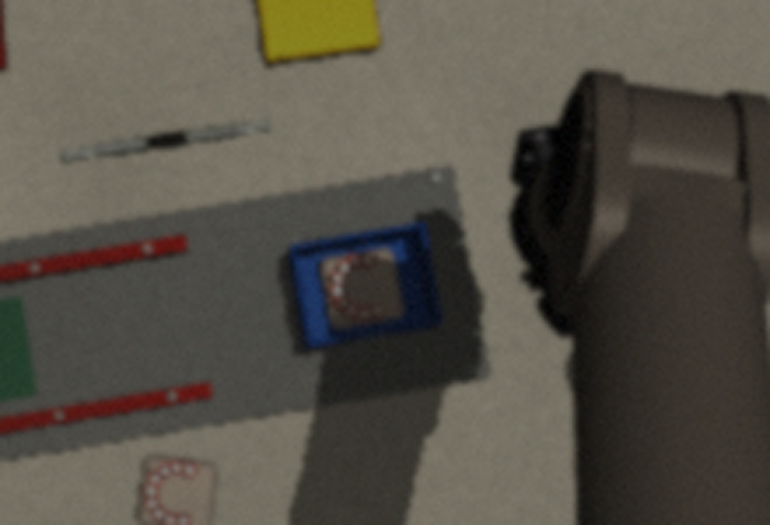

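The top view (picture 6) shows the case centred and square. The mask puts it at lane (-183, 0.5) mm with about 0° of turn. Next I go down behind it and push straight along the lane.

send_rows([
  [0.4,0.08,0,0.15,0,0,0.005],
  [0.4,0.08,0,0.35,0,0,0.005],
  [0.4,0.08,0,0.55,0,0,0.005],
  [0.4,0.08,0,0.7,0,0,0.005],
  [0.4,0.08,0,0.8,0,0,0.005],
  [0.4,0.08,0,0.8,0,0,0.005],
  [0.4,0.08,0,0.8,0,0,0.005],
])

```text
clock: 7.52
tcp_pos: [0.575, -0.2767, 0.0352]
orientation: [-2.007, -2.416, 0.0]
contact_force: [-0.3, -0.8, 1.0]
grip_width: 0.0343
```

```bash
python3 - <<'E'
from h import *
from bench import r
plan(r.get_obs(),[-.20,0],.035,101.07)
E
```

```text
shift [ 0.48  -0.003  0.002] turn [-0.0002 -0.0001 -0.0028] | tcp lane [-2.721e+02  1.000e-01] z 0.0352 F [-0.3 -0.8  1. ] t 7.5167 j [ 0.65  0.7  -0.41  1.76  0.38  0.76  0.22]
```

send_rows([
  [0.4,0.04,0,0,0,0,-0.003],
  [0.4,0.08,0,0,0,0,-0.003],
  [0.4,0.12,0,0,0,0,-0.003],
  [0.4,0.14,0,0,0,0,-0.003],
  [0.4,0.16,0,0,0,0,-0.003],
  [0.4,0.18,0,0,0,0,-0.003],
  [0.4,0.2,0,0,0,0,-0.003],
  [0.4,0.22,0,0,0,0,-0.003],
  [0.4,0.24,0,0,0,0,-0.003],
  [0.4,0.265,0,0,0,0,-0.003],
  [0.4,0.29,0,0,0,0,-0.003],
  [0.4,0.315,0,0,0,0,-0.003],
  [0.4,0.34,0,0,0,0,-0.003],
  [0.4,0.365,0,0,0,0,-0.003],
  [0.4,0.39,0,0,0,0,-0.003],
  [0.4,0.42,0,0,0,0,-0.003],
  [0.4,0.45,0,0,0,0,-0.003],
  [0.4,0.48,0,0,0,0,-0.003],
  [0.4,0.48,0,0,0,0,-0.003],
  [0.4,0.48,0,0,0,0,-0.003],
])

```text
clock: 9.18
tcp_pos: [0.5613, -0.2046, 0.035]
orientation: [-1.993, -2.427, -0.001]
contact_force: [-0.1, -0.2, -0.6]
grip_width: 0.0342
```

```bash
python3 - <<'E'
from h import *
from bench import r
plan(r.get_obs(),[.0,0],.035,101.07)
f=r.grab_frame("side");np.savez("side2.npz",**f)
for a,c,m in blobs(blue(f),200):
    p=pts(m); h=cv2.convexHull(p.astype(np.int32));e=cv2.approxPolyDP(h,2.5,True)[:,0]
    print(a,c,e.tolist(),(to_lane(L0,plane(f,e,.01)[:,:2])*1000).round(0).tolist())
g=r.grab_frame("top");np.savez("top2.npz",**g)
try:
    b,p=case_pose(g);print(len(p),(to_lane(L0,b)*1000).round(1).tolist())
except ValueError: print("hidden")
a=np.hstack([f["pixels"][140:330,200:360,::-1],g["pixels"][150:280,160:380,::-1][:190].copy() if 0 else cv2.copyMakeBorder(g["pixels"][150:280,160:380,::-1],0,60,0,0,0)])
cv2.imwrite("pics/c2.png",cv2.resize(a,None,fx=2.1,fy=2.1,interpolation=cv2.INTER_CUBIC))
E
```

```text
shift [1.324 0.002 0.002] turn [-0.0002 -0.0005  0.0009] | tcp lane [-198.7   -0.3] z 0.035 F [-0.1 -0.2 -0.6] t 9.1833 j [ 0.56  0.65 -0.42  1.86  0.39  0.71  0.11]
2219 [482.36547995  67.16899504] [[512, 102], [455, 85], [472, 17], [488, 19], [506, 68]] [[-1281.0, 1246.0], [-1663.0, 1101.0], [-7203.0, 3764.0], [-6772.0, 3855.0], [-2222.0, 1722.0]]
500 [256.882 134.004] [[270, 149], [244, 136], [243, 123], [249, 121], [268, 130]] [[-613.0, -40.0], [-751.0, -145.0], [-915.0, -159.0], [-943.0, -134.0], [-824.0, -49.0]]
834 [285.68465228 209.98800959] [[299, 226], [272, 225], [272, 193], [297, 193]] [[-92.0, 34.0], [-97.0, -35.0], [-269.0, -34.0], [-269.0, 40.0]]
262 [[-92.7, 37.9], [-187.5, -32.1], [-152.6, -79.4], [-57.7, -9.4]]
```

View pics/c2.png

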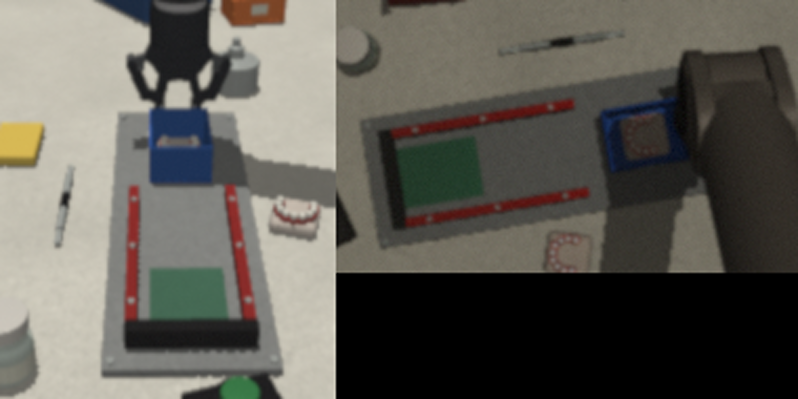

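Picture 7 shows the case still square, with its front at about lane x = -92 mm and clear of both rails. I'll continue pushing.

send_rows([
  [0.4,0.02,0,0,0,0,0.001],
  [0.4,0.05,0,0,0,0,0.001],
  [0.4,0.085,0,0,0,0,0.001],
  [0.4,0.12,0,0,0,0,0.001],
  [0.4,0.155,0,0,0,0,0.001],
  [0.4,0.19,0,0,0,0,0.001],
  [0.4,0.225,0,0,0,0,0.001],
  [0.4,0.26,0,0,0,0,0.001],
  [0.4,0.295,0,0,0,0,0.001],
  [0.4,0.33,0,0,0,0,0.001],
  [0.4,0.365,0,0,0,0,0.001],
  [0.4,0.4,0,0,0,0,0.001],
  [0.4,0.435,0,0,0,0,0.001],
  [0.4,0.47,0,0,0,0,0.001],
  [0.4,0.505,0,0,0,0,0.001],
  [0.4,0.54,0,0,0,0,0.001],
  [0.4,0.575,0,0,0,0,0.001],
  [0.4,0.6,0,0,0,0,0.001],
  [0.4,0.6,0,0,0,0,0.001],
])

```text
clock: 10.87
tcp_pos: [0.5441, -0.1164, 0.0354]
orientation: [-1.997, -2.425, -0.001]
contact_force: [0.3, -0.5, -0.6]
grip_width: 0.0343
```

```bash
cat > chk.py <<'E'
from h import *
from bench import r
import sys
plan(r.get_obs(),[.059,0],.035,101.07)
f=r.grab_frame("side");np.savez("sideL.npz",**f)
for a,c,m in blobs(blue(f),200):
    if not 250<c[0]<320 or c[1]<170: continue
    p=pts(m); h=cv2.convexHull(p.astype(np.int32));e=cv2.approxPolyDP(h,2.5,True)[:,0]
    print(a,c,e.tolist(),"deck",(to_lane(L0,plane(f,e,.01)[:,:2])*1000).round(0).tolist(),"rim",(to_lane(L0,plane(f,e,.06)[:,:2])*1000).round(0).tolist())
E
python3 chk.py
```

```text
shift [ 1.118 -0.002  0.003] turn [ 0.     -0.0002 -0.0001] | tcp lane [-108.8   -0.3] z 0.0354 F [ 0.3 -0.5 -0.6] t 10.8667 j [ 0.43  0.6  -0.42  1.96  0.39  0.66 -0.05]
1003 [286.6111665  228.81655035] [[301, 247], [272, 247], [272, 210], [299, 210], [303, 229]] deck [[-3.0, 33.0], [-3.0, -36.0], [-172.0, -35.0], [-172.0, 39.0], [-79.0, 43.0]] rim [[65.0, 26.0], [64.0, -36.0], [-89.0, -35.0], [-89.0, 32.0], [-4.0, 35.0]]
```

send_rows([
  [0.4,0.02,0,0,0,0,0],
  [0.4,0.05,0,0,0,0,0],
  [0.4,0.085,0,0,0,0,0],
  [0.4,0.12,0,0,0,0,0],
  [0.4,0.155,0,0,0,0,0],
  [0.4,0.19,0,0,0,0,0],
  [0.4,0.225,0,0,0,0,0],
  [0.4,0.26,0,0,0,0,0],
  [0.4,0.295,0,0,0,0,0],
  [0.4,0.33,0,0,0,0,0],
  [0.4,0.365,0,0,0,0,0],
  [0.4,0.4,0,0,0,0,0],
  [0.4,0.435,0,0,0,0,0],
  [0.4,0.47,0,0,0,0,0],
  [0.4,0.505,0,0,0,0,0],
  [0.4,0.54,0,0,0,0,0],
  [0.4,0.575,0,0,0,0,0],
  [0.4,0.61,0,0,0,0,0],
  [0.4,0.63,0,0,0,0,0],
  [0.4,0.63,0,0,0,0,0],
])

```text
clock: 12.58
tcp_pos: [0.526, -0.0236, 0.0353]
orientation: [-1.997, -2.425, -0.001]
contact_force: [0.2, 0.4, -0.0]
grip_width: 0.0341
```

```bash
python3 chk.py
```

```text
shift [ 0.488 -0.002  0.002] turn [-0.     -0.0003 -0.0001] | tcp lane [-14.3  -0.4] z 0.0353 F [ 0.2  0.4 -0. ] t 12.5833 j [ 0.27  0.57 -0.43  2.03  0.39  0.62 -0.23]
1252 [288.20607029 253.02316294] [[305, 274], [272, 274], [272, 231], [302, 231]] deck [[94.0, 34.0], [93.0, -36.0], [-70.0, -35.0], [-70.0, 40.0]] rim [[152.0, 28.0], [152.0, -37.0], [4.0, -36.0], [4.0, 32.0]]
```

send_rows([
  [0.4,0.02,0,0,0,0,0],
  [0.4,0.05,0,0,0,0,0],
  [0.4,0.08,0,0,0,0,0],
  [0.4,0.11,0,0,0,0,0],
  [0.4,0.14,0,0,0,0,0],
  [0.4,0.17,0,0,0,0,0],
  [0.4,0.2,0,0,0,0,0],
  [0.4,0.23,0,0,0,0,0],
  [0.4,0.26,0,0,0,0,0],
  [0.4,0.29,0,0,0,0,0],
  [0.4,0.32,0,0,0,0,0],
  [0.4,0.35,0,0,0,0,0],
  [0.4,0.38,0,0,0,0,0],
  [0.4,0.4,0,0,0,0,0],
  [0.4,0.42,0,0,0,0,0],
  [0.4,0.43,0,0,0,0,0],
  [0.4,0.44,0,0,0,0,0],
  [0.4,0.45,0,0,0,0,0],
  [0.4,0.45,0,0,0,0,0],
])

```text
clock: 14.22
tcp_pos: [0.5134, 0.0415, 0.0353]
orientation: [-1.999, -2.424, -0.0]
contact_force: [0.3, -0.9, 0.0]
grip_width: 0.0343
```

send_rows([
  [0.4,0.007,0,0,0,0,0],
  [0.4,0.014,0,0,0,0,0],
  [0.4,0.02,0,0,0,0,0],
  [0.4,0.02,0,0,0,0,0],
])

```text
clock: 14.55
tcp_pos: [0.5129, 0.0443, 0.0353]
orientation: [-1.999, -2.424, -0.0]
contact_force: [0.2, -1.7, 0.5]
grip_width: 0.034
```

```bash
python3 chk.py
```

```text
shift [ 0.027 -0.004  0.002] turn [ 0.     -0.     -0.0005] | tcp lane [55.  -0.5] z 0.0353 F [ 0.2 -1.7  0.5] t 14.55 j [ 0.14  0.56 -0.43  2.06  0.4   0.6  -0.37]
1232 [289.58685065 269.93181818] [[308, 291], [272, 291], [272, 249], [304, 249], [309, 275]] deck [[146.0, 36.0], [145.0, -36.0], [5.0, -36.0], [5.0, 39.0], [97.0, 43.0]] rim [[199.0, 29.0], [199.0, -37.0], [71.0, -36.0], [72.0, 32.0], [155.0, 35.0]]
```

send_rows([
  [0.4,0.005,0,0,0,0,0],
  [0.4,0.01,0,0,0,0,0],
  [0.4,0.013,0,0,0,0,0],
  [0.4,0.013,0,0,0,0,0],
])

```text
clock: 14.93
tcp_pos: [0.5125, 0.0462, 0.0353]
orientation: [1.999, 2.424, 0.0]
contact_force: [1.1, -1.4, 0.3]
grip_width: 0.0342
```

send_rows([
  [0.4,0.005,0,0,0,0,0],
  [0.4,0.01,0,0,0,0,0],
  [0.4,0.01,0,0,0,0,0],
])

```text
clock: 15.18
tcp_pos: [0.5122, 0.0477, 0.0353]
orientation: [1.999, 2.424, 0.0]
contact_force: [0.8, -1.6, 0.7]
grip_width: 0.0347
```

send_rows([
  [0.4,0.004,0,0,0,0,0],
  [0.4,0.007,0,0,0,0,0],
  [0.4,0.007,0,0,0,0,0],
])

```text
clock: 15.43
tcp_pos: [0.512, 0.0487, 0.0353]
orientation: [1.999, 2.424, 0.0]
contact_force: [-0.5, -1.8, 0.8]
grip_width: 0.0339
```

```bash
python3 chk.py; python3 - <<'E'
from h import *
f=dict(np.load("sideL.npz"));a=f["pixels"][200:350,210:370,::-1];cv2.imwrite("pics/s4.png",cv2.resize(a,None,fx=4.5,fy=4,interpolation=cv2.INTER_CUBIC))
E
```

```text
shift [-0.003 -0.003  0.002] turn [ 0.      0.     -0.0005] | tcp lane [59.4 -0.5] z 0.0353 F [-0.5 -1.8  0.8] t 15.4333 j [ 0.13  0.56 -0.43  2.06  0.4   0.6  -0.38]
1175 [289.64595745 270.24255319] [[308, 291], [272, 291], [272, 250], [305, 251]] deck [[146.0, 36.0], [145.0, -36.0], [9.0, -36.0], [13.0, 41.0]] rim [[199.0, 29.0], [199.0, -37.0], [75.0, -36.0], [79.0, 33.0]]
```

View pics/s4.png

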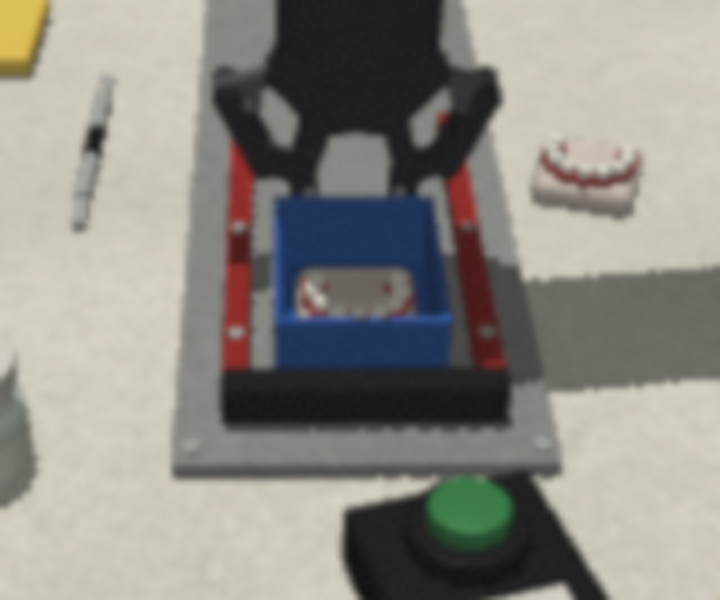

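Picture 8 shows the case up behind the stop, roughly centred with gaps to both rails. There's no force rise yet, so I continue in 1 mm steps until the stop is felt.

send_rows([
  [0.4,0.004,0,0,0,0,0],
  [0.4,0.007,0,0,0,0,0],
  [0.4,0.007,0,0,0,0,0],
])

```text
clock: 15.73
tcp_pos: [0.5118, 0.0497, 0.0353]
orientation: [1.999, 2.424, 0.0]
contact_force: [0.3, -2.2, 1.0]
grip_width: 0.0343
```

send_rows([
  [0.4,0.004,0,0,0,0,0],
  [0.4,0.007,0,0,0,0,0],
  [0.4,0.007,0,0,0,0,0],
])

```text
clock: 15.98
tcp_pos: [0.5116, 0.0508, 0.0353]
orientation: [1.999, 2.424, 0.0]
contact_force: [0.1, -4.4, 0.6]
grip_width: 0.034
```

```bash
python3 chk.py; python3 - <<'E'
from h import *
f=dict(np.load("sideL.npz"))
print((to_lane(L0,plane(f,[[271.1,279.3],[310.2,279.]],.06)[:,:2])*1000).round(1))
print((to_lane(L0,plane(f,[[260,292.7],[322.7,292.7]],.034)[:,:2])*1000).round(1))
E
```

```text
shift [-0.017 -0.003  0.002] turn [ 0.     -0.     -0.0005] | tcp lane [61.5 -0.5] z 0.0353 F [ 0.1 -4.4  0.6] t 15.9833 j [ 0.12  0.56 -0.43  2.06  0.4   0.6  -0.39]
1155 [289.75584416 270.51341991] [[308, 291], [272, 291], [272, 251], [305, 251]] deck [[146.0, 36.0], [145.0, -36.0], [12.0, -36.0], [13.0, 41.0]] rim [[199.0, 29.0], [199.0, -37.0], [78.0, -36.0], [79.0, 33.0]]
[[166.9 -38.3]
 [166.7  36.3]]
[[175.4 -59.6]
 [176.6  60.9]]
```

send_rows([
  [0.4,0.004,0,0,0,0,0],
  [0.4,0.007,0,0,0,0,0],
  [0.4,0.007,0,0,0,0,0],
])

```text
clock: 16.28
tcp_pos: [0.5116, 0.0508, 0.0353]
orientation: [1.999, 2.422, -0.001]
contact_force: [0.9, -5.5, 2.1]
grip_width: 0.0342
```

send_rows([
  [0.4,0.005,0,0,0,0,0],
  [0.4,0.01,0,0,0,0,0],
  [0.4,0.01,0,0,0,0,0],
  [0.4,0.01,0,0,0,0,0],
])

```text
clock: 16.62
tcp_pos: [0.5116, 0.0508, 0.0353]
orientation: [2.0, 2.421, -0.003]
contact_force: [2.9, -8.4, 1.6]
grip_width: 0.0339
```

The tool has stalled against the stop: its position is unchanged while the force rose from 4.4 to 8.4 N. I'll back straight out, rise and close the fingers.

send_rows([
  [0.4,-0.015,0,0,0,0,0],
  [0.4,-0.05,0,0,0,0,0],
  [0.4,-0.12,0,0,0,0,0],
  [0.4,-0.2,0,0,0,0,0],
  [0.4,-0.25,0,-0.15,0,0,0],
  [0.4,-0.25,0,-0.35,0,0,0],
  [0.4,-0.25,0,-0.55,0,0,0],
  [0.4,-0.25,0,-0.75,0,0,0],
  [0.2,-0.25,0,-0.95,0,0,0],
  [0,-0.25,0,-0.95,0,0,0],
  [0,-0.25,0,-0.95,0,0,0],
])

```text
clock: 17.53
tcp_pos: [0.5195, 0.0155, 0.1794]
orientation: [1.998, 2.42, 0.004]
contact_force: [-0.7, 0.5, -0.8]
grip_width: 0.0005
```

```bash
python3 - <<'E'
from h import *
from bench import r
plan(r.get_obs(),[.4375,.2555],.17,101.07,lane=False)
E
```

```text
shift [ 1.675 -0.234  0.061] turn [ 0.0012  0.0003 -0.0009] | tcp lane [25.4 -1.5] z 0.1794 F [-0.7  0.5 -0.8] t 17.5333 j [ 0.3   0.35 -0.54  1.96  0.23  0.89 -0.17]
```

send_rows([
  [0,0.2,-0.03,0,0,0,0],
  [0,0.42,-0.06,0,0,0,0],
  [0,0.64,-0.09,0,0,0,0],
  [0,0.84,-0.117,0,0,0,0],
])

```text
clock: 17.87
tcp_pos: [0.4755, 0.1373, 0.1764]
orientation: [-1.998, -2.422, 0.003]
contact_force: [0.0, 0.4, 0.2]
grip_width: 0.0002
```

send_rows([
  [0,0.2,-0.03,0,0,0,0],
  [0,0.42,-0.06,0,0,0,0],
  [0,0.64,-0.09,0,0,0,0],
  [0,0.8,-0.117,0,0,0,0],
  [0,0.835,-0.117,0,0,0,0],
  [0,0.835,-0.117,0.2,0,0,0],
  [0,0.835,-0.117,0.35,0,0,0],
  [0,0.835,-0.117,0.35,0,0,0],
])

```text
clock: 18.53
tcp_pos: [0.4334, 0.2532, 0.1205]
orientation: [-1.997, -2.421, 0.014]
contact_force: [0.3, -1.3, 0.6]
grip_width: 0.0
```

```bash
python3 - <<'E'
from h import *
from bench import r
plan(r.get_obs(),[.4375,.2555],.068,101.07,lane=False)
f=r.grab_frame("side");g=r.grab_frame("top");np.savez("top3.npz",**g)
try:
    b,p=case_pose(g);print(len(p),(to_lane(L0,b)*1000).round(1).tolist(),(to_lane(L0,b.mean(0))*1000).round(1))
except ValueError: print("hid")
a=np.hstack([f["pixels"][200:390,220:380,::-1],cv2.copyMakeBorder(g["pixels"][160:300,120:330,::-1],0,50,0,0,0)])
cv2.imwrite("pics/c5.png",cv2.resize(a,None,fx=2.1,fy=2.1,interpolation=cv2.INTER_CUBIC))
E
```

```text
shift [0.011 0.033 0.35 ] turn [-0.0027  0.0011 -0.0006] | tcp lane [275.2  37.4] z 0.1205 F [ 0.3 -1.3  0.6] t 18.5333 j [-0.16  0.43 -0.6   2.03  0.33  0.79 -0.77]
617 [[169.8, 36.7], [68.2, 36.5], [68.4, -38.3], [170.0, -38.0]] [119.1  -0.8]
```

View pics/c5.png

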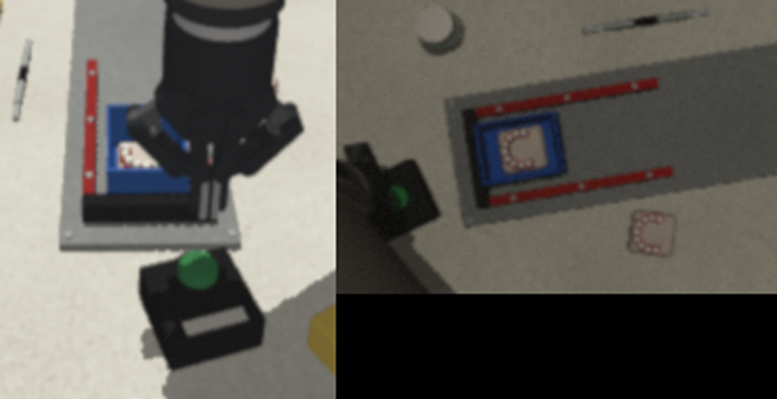

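Picture 9 shows the case home: mask front corners at lane (170, ±37) mm, centre (119, -0.8), turn about 0.1°, with clear gaps to both rails. The fingers are over the green button on the black console. Now I press it.

send_rows([
  [0,0.01,0.03,0.1,0,0,0],
  [0,0.01,0.03,0.2,0,0,0],
  [0,0.01,0.03,0.28,0,0,0],
  [0,0.01,0.03,0.32,0,0,0],
  [0,0.01,0.03,0.32,0,0,0],
  [0,0.01,0.03,0.32,0,0,0],
])

```text
clock: 19.13
tcp_pos: [0.4402, 0.2586, 0.0777]
orientation: [1.999, 2.424, 0.0]
contact_force: [0.2, 1.1, -0.3]
grip_width: 0.0001
```

```bash
python3 - <<'E'
from h import *
from bench import r
plan(r.get_obs(),[.4375,.2555],.059,101.07,lane=False)
E
```

```text
shift [-0.017 -0.022  0.125] turn [ 0.      0.     -0.0006] | tcp lane [279.2  29.6] z 0.0777 F [ 0.2  1.1 -0.3] t 19.1333 j [-0.2   0.5  -0.56  2.05  0.4   0.7  -0.83]
```

send_rows([
  [0,-0.017,-0.022,0.03,0,0,0],
  [0,-0.017,-0.022,0.06,0,0,0],
  [0,-0.017,-0.022,0.08,0,0,0],
  [0,-0.017,-0.022,0.1,0,0,0],
  [0,-0.017,-0.022,0.115,0,0,0],
  [0,-0.017,-0.022,0.125,0,0,0],
  [0,-0.017,-0.022,0.125,0,0,0],
])

```text
clock: 19.72
tcp_pos: [0.4376, 0.2553, 0.0614]
orientation: [1.997, 2.421, -0.002]
contact_force: [-9.9, -8.9, 39.8]
grip_width: -0.0006
```

The force is higher than the button's 5 N, so it's either bottomed or off its middle. I'll ease off straight away and look.

send_rows([
  [0,0,0,-0.015,0,0,0],
  [0,0,0,-0.02,0,0,0],
  [0,0,0,-0.02,0,0,0],
])

```text
clock: 19.97
tcp_pos: [0.4374, 0.2552, 0.0621]
orientation: [1.999, 2.423, -0.0]
contact_force: [-1.2, -2.0, 7.1]
grip_width: -0.0002
```

```bash
python3 - <<'E'
from h import *
from bench import r
plan(r.get_obs(),[.4375,.2555],.059,101.07,lane=False)
f=r.grab_frame("side");np.savez("side5.npz",**f)
a=f["pixels"][220:400,240:400,::-1]
cv2.imwrite("pics/s6.png",cv2.resize(a,None,fx=3.3,fy=3.3,interpolation=cv2.INTER_CUBIC))
E
```

```text
shift [0.002 0.001 0.02 ] turn [ 0.0001  0.0003 -0.0006] | tcp lane [276.4  33. ] z 0.0621 F [-1.2 -2.   7.1] t 19.9667 j [-0.21  0.52 -0.54  2.06  0.43  0.67 -0.85]
```

View pics/s6.png

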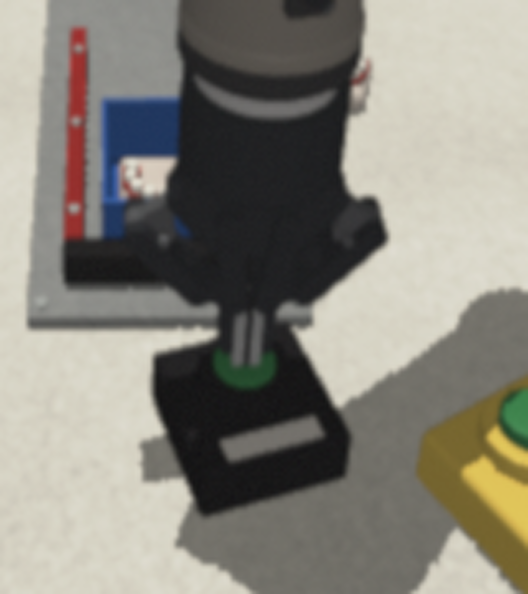

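Picture 10 shows the fingertips in the middle of the green button, inside its rim. The stiff rise (7 to 40 N within 0.7 mm) points to a bottomed button. I'll lift in steps to confirm the spring travel.

send_rows([
  [0,0,0,-0.013,0,0,0],
  [0,0,0,-0.013,0,0,0],
  [0,0,0,-0.013,0,0,0],
])

```text
clock: 20.27
tcp_pos: [0.4374, 0.2552, 0.0635]
orientation: [1.999, 2.423, -0.0]
contact_force: [-0.4, -2.0, 4.5]
grip_width: -0.0003
```

send_rows([
  [0,0,0,-0.013,0,0,0],
  [0,0,0,-0.013,0,0,0],
  [0,0,0,-0.013,0,0,0],
])

```text
clock: 20.52
tcp_pos: [0.4375, 0.2554, 0.0654]
orientation: [1.999, 2.423, -0.0]
contact_force: [0.4, -2.8, 2.6]
grip_width: -0.0002
```

send_rows([
  [0,0,0,-0.013,0,0,0],
  [0,0,0,-0.013,0,0,0],
  [0,0,0,-0.013,0,0,0],
])

```text
clock: 20.77
tcp_pos: [0.4374, 0.2557, 0.0674]
orientation: [-1.999, -2.424, -0.001]
contact_force: [0.3, -1.3, 1.9]
grip_width: -0.0
```

send_rows([
  [0,0,0,-0.013,0,0,0],
  [0,0,0,-0.013,0,0,0],
  [0,0,0,-0.013,0,0,0],
])

```text
clock: 21.02
tcp_pos: [0.4371, 0.2558, 0.0693]
orientation: [-1.998, -2.424, -0.0]
contact_force: [-0.4, -0.5, -0.0]
grip_width: -0.0001
```

The force falls off linearly over about 6 mm (7.1, 4.5, 2.6, 1.9, 0 N), so the button was fully down and has sprung back. Now I retreat upward.

send_rows([
  [0,0,0,-0.1,0,0,0],
  [0,0,0,-0.3,0,0,0],
  [0,0,0,-0.5,0,0,0],
  [0,0,0,-0.7,0,0,0],
  [0,0,0,-0.9,0,0,0],
  [0,0,0,-0.9,0,0,0],
  [0,0,0,-0.9,0,0,0],
  [0,0,0,-0.9,0,0,0],
])

```text
clock: 21.68
tcp_pos: [0.4369, 0.2551, 0.2038]
orientation: [-1.999, -2.424, 0.001]
contact_force: [-0.7, -0.1, -0.3]
grip_width: 0.0001
```

```bash
python3 - <<'E'
from h import *
from bench import r
o=r.get_obs();print(o["tcp_pos"],o["contact_force"].round(1),abs(o["qvel"]).max())
f=r.grab_frame("side");g=r.grab_frame("top")
b,p=case_pose(g);print(len(p),(to_lane(L0,b)*1000).round(1).tolist(),(to_lane(L0,b.mean(0))*1000).round(1))
a=np.hstack([f["pixels"][100:390,100:400,::-1],cv2.copyMakeBorder(g["pixels"][100:350,120:370,::-1],0,40,0,0,0)])
cv2.imwrite("pics/c7.png",cv2.resize(a,None,fx=1.45,fy=1.45,interpolation=cv2.INTER_CUBIC))
E
```

```text
[0.43693754 0.25514477 0.20375563] [-0.7 -0.1 -0.3] 0.02104230029812756
608 [[170.1, 36.7], [68.4, 37.6], [67.7, -37.6], [169.4, -38.5]] [118.9  -0.4]
```

View pics/c7.png

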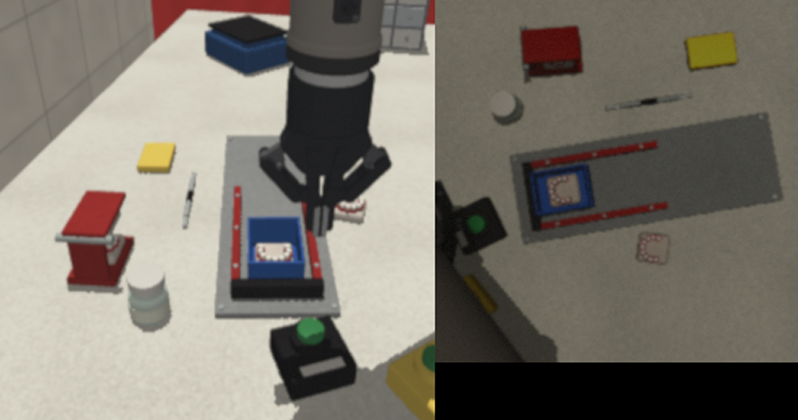

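Picture 11 shows the case home and square (centre 118.9, -0.4 mm), the button released, the arm clear and the bystanders undisturbed. I'm handing in.

```bash
python3 -c "from bench import r; print(r.hand_in())"
```

```text
the job is handed in; nothing more can be done
None
```

The case is home and square against the black stop, and the green button on the black console was pressed after that. I handed the job in at about 22 s on the robot's clock. I centred and squared the case on the apron with a push on its side, then pushed it straight along the lane until the force showed it was against the stop.

**Last checks:**
- **Case:** the top view gives its centre at lane (118.9, -0.4) mm against the target (120, 0). Its turn is within about 0.5°, which is inside the measuring error. The images showed clear gaps to both rails at every check.
- **Button:** the spring force faded to zero over about 6 mm as I lifted, so the button had gone fully down. I inferred this from force, because the joint itself can't be read.
- **Arm and bystanders:** the arm stands clear at about zero force. The bystanders visible in the last picture look undisturbed; the burner is outside its crop, and I last saw it during the push.

**One thing off plan:** the button bottomed out earlier than I expected, and the fingertip force briefly read 39.8 N upward (about 42 N in all). The 40 N limit is stated for the arm and gripper body and the wrist limit is 120 N. Only the fingertips were in contact, and I eased off at once.

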